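Load the coupon sled under the spring clip

TASK

Load the test-coupon sled into its clamping fixture: with one fingertip press the clip's long round bar down and hold it there so that the jaw lifts, and meanwhile push the sled by its upright end wall with the other fingertip, under the jaw and fully home against the end stop. Then let the bar come back up so that the jaw clamps the sled, and finish clear of everything. Do not lift the sled, and leave the tape roll, the weight and the screwdriver alone.

Things in the scene. Friction and masses are not known exactly. Their poses are not given: they have to be found in the camera images.
- fixture: Aluminium base block fixed to the table, 205 (x) by 96 (y) by 20 mm high; position and heading vary. Origin on the table under the channel's centre line; its x is the way the sled is pushed, y points across to the clip's bar, z up. The channel floor is the block's top, 20 mm over the table, x -110 to +60 mm, open from above; guides 5 mm high on it leave 53 mm width about y = 0. Block's y edges -40, +56 mm.
- stop_face (a point): Foot of the end stop's face, on the channel floor, at fixture x = +60, y = 0, 20 mm over the table. The stop is 60 mm wide and 22 mm high over the floor. The sled is home when its front edge meets it.
- sled: Loose white plastic sled in the channel, about 80 g: plate 60 (x) by 50 by 8 mm thick with a wooden strip in its top; across its rear (-x) end a wall 6 mm thick, top 26 mm over the underside. Origin: centre of the underside; the wall's rear face is at sled x = -30 mm. Starts at fixture x -25 to -8 mm, behind the jaw; home at fixture x = +30 mm (wall's rear face then at fixture x = 0).
- clip_angle (a joint): Rocker angle of the sprung steel clip, rad. 0 = at rest, the jaw blocking the sled; grows as the bar is pressed down, stop at 0.55. About 0.15 when the jaw rests on the loaded sled; above 0.22 the sled passes freely. About 2.5 N on the bar starts it, 7 to 8 N holds it fully down; it springs back when let go.
- bar_top (a point): Mid-length of the bar's top: a round steel rod 10 mm thick, 125 mm long along fixture x (x -100 to +25 mm). At rest at fixture x = -37.5, y = +72 mm, 39 mm over the table; at 0.45 rad 27 mm, at the 0.55 stop 24 mm over the table, still above the channel floor, so level fingertips can work on bar and sled wall at once. A fingertip may slide along it while holding it down.
- clip: The rocker clip. Origin on its hinge line, at fixture x = 0, y = +44 mm, 32 mm over the table. The hinge tube, 8 mm thick, runs along fixture x; bracket tops 38 mm over the table. On its +y side the bar, centre 28 mm from the hinge line, on two side arms 6 mm wide at fixture x = -92 and +19 mm; on its -y side the jaw.
- jaw_nose (a point): Middle of the underside of the jaw's nose (moves with the clip): at rest at fixture x = +38, y = +11 mm, 23 mm over the table, 3 mm over the channel floor. The jaw, a flat tongue 20 mm wide (fixture x +28 to +48 mm), reaches from the hinge over the channel.
- tape_roll: Bystander: roll of tape lying flat, 96 mm across, 24 mm high. Origin at the centre of its underside.
- weight: Bystander: round steel weight with a small knob, 50 mm across, 30 mm high. Origin at the centre of its underside.
- screwdriver: Bystander: screwdriver lying on the table beyond the end stop. Origin near the middle of its underside.
Not all that is in view belongs to the job. What is shaped like the sled but blue is not meant.

How it is judged:
By the outcome, as a careful person would: the job done as asked, in the order asked, and still so for the second after the job is handed in, with the robot touching nothing.
It also fails if it takes over 38 s, if anything falls off the work surface, if the arm or the gripper's body presses on something with over 40 N, if the wrist force passes 120 N, or if a joint passes its speed limit or range.

ROBOT

A 6-joint arm with a two-finger parallel gripper is mounted at the origin on the work surface. World frame = base frame: x ahead of the robot, y to its left, z up, the work surface at z = 0. Lengths are in m, angles in rad, forces in N, time in s.
With the tool pointing down it reaches from about 0.3 to 0.875 m from the base axis. Payload 6.4 kg.
Tool frame: the origin (TCP) lies on the mounting face of the last link; the fingertips stand 173 mm ahead of it and the grasp point (between the pads) lies 155 mm ahead of it (ctrl.tip_reach is the distance from the TCP to the fingertips, in m); z points along the fingers, y is the line along which they close (so a half turn about z gives the same grasp; the last joint's range is limited). The gripper opens to 85 mm and grips with 20 to 120 N. Pads are 22 mm wide; open, the fingers measure 114 mm over their backs; the gripper's body (76 mm by 85 mm) begins 54 mm behind the grasp point. The pads swing forward as they close: fully open they stand 13 mm farther back than shut.
Start: joints at [-1.485, 0.181, 1.607, -0, 1.354, -0.206], TCP at [0.165, -0.551, 0.405] pointing down, gripper open.
Joint ranges: [-2.99, 2.99], [-0.89, 2.07], [0.3, 2.58], [-1.14, 4.28], [0, 2.63], [-3.12, 3.12]. Speed limits (rad/s): [2.57, 2.57, 3.01, 3.14, 3.14, 3.14].

INTERFACE

Orientations are given as a unit quaternion [w, x, y, z].
In Python, from bench import ctrl gives the robot as it stands.
- The arm moves only by the shell command python3 -m pendant 'ROWS'. ROWS is JSON, a list that holds one entry, the list of rows, each a list of 7 numbers: the opening, from 0 (shut) to 1 (fully open), then the shift along the tool's x, y, z in mm, then the turn, a rotation vector about the tool's x, y, z in rad. A call has 1 to 5 rows; each row is the pose to reach, as a shift and turn from the pose commanded when the call began, along the tool's axes at that moment; what a row does not reach only later rows make up. A row lasts 1/12 s, in which the tool goes at most 41.7 mm and 7.16 degrees, less where a joint would pass 70% of its speed; a pose out of reach is approached as far as the arm can. A call with a gripper value outside its range is refused whole. The fingers move at their own pace and stop on an object; the grip force is fixed at half the most. Time passes only in rows, so rows that repeat a pose let the fingers close. It gives the time, the measured TCP pose, the force, the opening and the grip force at its end, in the units of the state.
- ctrl.get_obs(): the state, without advancing time (a new reading comes with each control period).
- ctrl.camera(name): name is "scene" or "top"; returns the picture (384x512x3 uint8, red, green, blue); there is no depth.
- ctrl.camera_params(name): a dict with "mtx" (3x3 intrinsics, pixels), "world_from_camera" (4x4, takes a point from camera to world coordinates). Camera axes: x right, y down, z forward; pixel columns grow to the right and rows downward; lengths in m; the calibration is good to about 2 mm. A picture is of the moment at which its call begins. camera_params takes no time and is no camera call.
- ctrl.hand_in(): hands the job in; it is judged then, once.
Trained networks look in the newest picture that a camera, given by its name, has taken for a name from the list of things; names that differ only in an ending like _2 or _b are one class to them, and where a whole thing is asked for, a point or a joint stands for the part that bears it (a point fixed in the world has none). Each returns a list of dicts, best first, with "confidence" (0 to 1); they miss things now and then, are a little off and sometimes report something else, mostly with a low value. They report only what shows in the picture. A call takes as long as a camera call. They do not tell look-alikes from the thing itself.
- ctrl.boxes_of(camera, name): "point" ([column, row] as shares, 0 to 1, of the picture: columns of its width, rows of its height, amid what is visible of it).
The state is a dict: "time_s": time; "q": joint angles; "dq": joint speeds; "joint_efforts": joint torques, N m; "eef_pos": TCP position; "eef_rot": TCP orientation; "wrist_force": force on the tool from outside, world axes, zero at the start; "torque": the same for the moment, N m; "opening": opening from 0.0 (shut) to 1.0 (fully open); "grasp_force": force on a finger pad.
Only numpy, scipy, OpenCV 4.12 (cv2) and the standard library are available. Lean on these libraries where they do the work, as an engineer would, in place of code of your own. Each camera call takes 0.05 s, during which the arm holds its last target. There are 200 camera calls.

## Working session

There is one attempt and no reset: what is moved stays moved. The work goes in short steps, Python scripts to look and compute and a shell command to move; the robot and the scene stay as the last step left them, time stands still between calls to the robot, and variables do not carry over. Pictures are saved under pics/ and viewed, at most 10 in all, crops included, and the job is handed in when it is done.

```bash
mkdir -p pics; ls; cat > h.py <<'E'
import numpy as np, cv2
from bench import ctrl
def P(c):
    p=ctrl.camera_params(c); return np.array(p["mtx"]),np.array(p["world_from_camera"])
def ray(c,u,v):
    K,T=P(c); d=T[:3,:3]@np.linalg.inv(K)@[u,v,1]; return T[:3,3],d/np.linalg.norm(d)
def at(c,u,v,z):
    o,d=ray(c,u,v); return o+d*(z-o[2])/d[2]
def tri(a,b):
    A=[];B=[]
    for c,u,v in (a,b):
        o,d=ray(c,u,v); M=np.eye(3)-np.outer(d,d); A.append(M);B.append(M@o)
    return np.linalg.solve(sum(A),sum(B))
def proj(c,X):
    K,T=P(c); x=np.linalg.inv(T)@np.append(X,1); x=K@x[:3]; return x[:2]/x[2]
E
python3 - <<'E'
from h import *
for c in("scene","top"):
    im=ctrl.camera(c); cv2.imwrite(f"pics/{c}0.png",cv2.cvtColor(im,cv2.COLOR_RGB2BGR))
    K,T=P(c); print(c,K[0,0],T.round(3).tolist())
    for n in("fixture","sled","bar_top","clip","jaw_nose","stop_face","tape_roll","weight","screwdriver"):
        print(n,[(round(r["point"][0]*512),round(r["point"][1]*384),round(r["confidence"],2)) for r in ctrl.boxes_of(c,n)[:3]])
o=ctrl.get_obs();print(o["time_s"],o["eef_pos"],o["eef_rot"],o["opening"],ctrl.tip_reach)
E
```

```text
pics
scene 357.46659615166936 [[0.809, 0.443, -0.386, 0.907], [0.588, -0.616, 0.524, -0.362], [-0.005, -0.651, -0.759, 0.692], [0.0, 0.0, 0.0, 1.0]]
fixture [(281, 196, 0.66), (291, 181, 0.29)]
sled [(268, 190, 0.69), (207, 168, 0.66)]
bar_top [(290, 182, 0.83)]
clip [(289, 186, 0.56)]
jaw_nose [(289, 182, 0.74)]
stop_face [(283, 202, 0.65), (267, 190, 0.3)]
tape_roll []
weight [(324, 165, 0.74), (291, 185, 0.38)]
screwdriver [(305, 253, 0.81)]
top 436.8722804203829 [[-0.02, -0.997, 0.07, 0.521], [-1.0, 0.02, 0.0, 0.055], [-0.001, -0.07, -0.998, 0.885], [0.0, 0.0, 0.0, 1.0]]
fixture [(214, 174, 0.96)]
sled [(223, 187, 0.94), (235, 280, 0.68)]
bar_top [(201, 171, 0.89)]
clip [(201, 173, 0.9)]
jaw_nose [(188, 174, 0.93)]
stop_face [(190, 171, 0.67), (212, 172, 0.57)]
tape_roll [(275, 172, 0.89), (139, 157, 0.48)]
weight [(142, 157, 0.95)]
screwdriver [(267, 108, 0.95)]
1.0 [ 0.16542116 -0.55070627  0.40469225] [ 6.33345194e-06  9.89377569e-01  1.45368583e-01 -9.66501435e-06] 1.0022274843428005 0.1734
```

```bash
python3 - <<'E'
import cv2
a=cv2.imread("pics/top0.png");b=cv2.imread("pics/scene0.png")
cv2.imwrite("pics/top1.png",cv2.resize(a[60:310,90:340],(800,800*250//250))[:600] if 0 else cv2.resize(a[80:320,80:400],(800,600),interpolation=cv2.INTER_CUBIC))
cv2.imwrite("pics/scene1.png",cv2.resize(b[120:270,180:380],(800,600),interpolation=cv2.INTER_CUBIC))
E
```

```text
(no output)
```

View pics/top1.png

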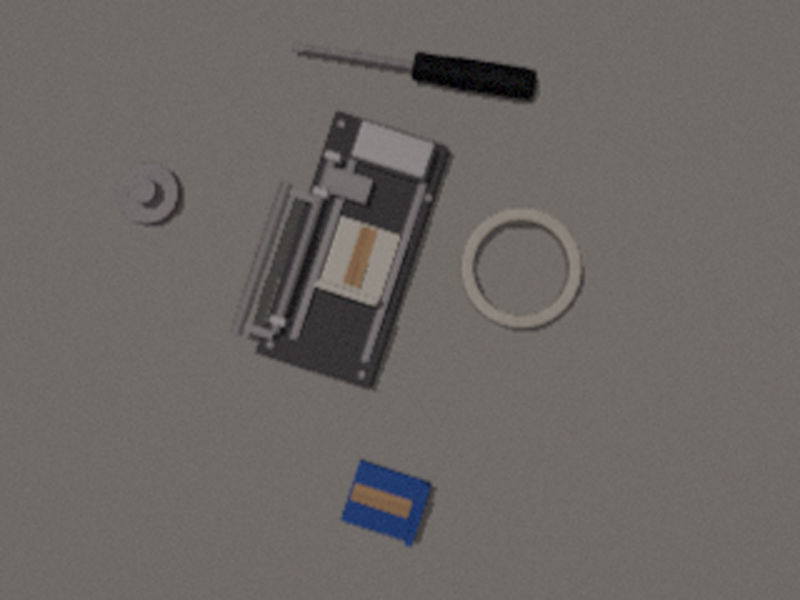

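View pics/scene1.png

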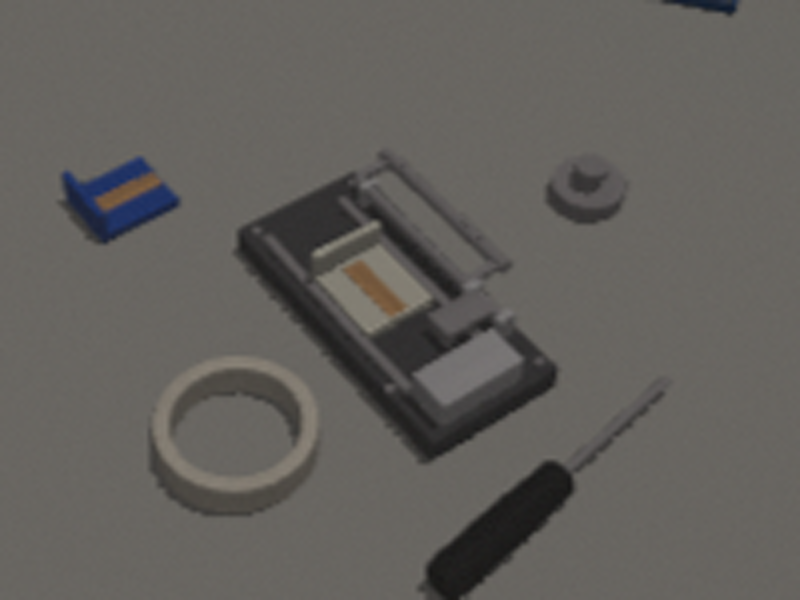

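The top view shows the fixture with its end stop toward world +x. The white sled is at crop (360,260), the bar runs from (287,183) to (238,333), and the blue decoy at (385,500) is off the fixture. The scene view agrees. Next I fit the fixture pose from both views and check the heights.

```bash
python3 - <<'E'
from h import *
from scipy.optimize import least_squares
t=lambda u,v:("top",80+u/2.5,80+v/2.5)
s=lambda u,v:("scene",180+u/4,120+v/4)
pairs={"bar_far(+25,72,z34)":(t(287,184),s(508,266)),"bar_near(-100,72)":(t(238,332),s(386,154)),
"wallL":(t(317,289),s(380,226)),"wallR":(t(374,304),s(314,253)),"stop+y":(t(362,124),s(487,335)) }
for k,(a,b) in pairs.items(): print(k,tri(a,b).round(4))
obs=[(t(287,184),25,72,34),(s(508,266),25,72,34),(t(238,332),-100,72,34),(s(386,154),-100,72,34),
(t(337,113),None,56,20),(t(257,352),None,56,20),(t(452,150),None,-40,20),(s(240,232),None,-40,20),(s(430,440),None,-40,20),(s(556,368),None,56,20)]
xe=[1,-1,1,-1,1,1]
def W(p,x,y,z):
    c,q=np.cos(p[2]),np.sin(p[2]); return np.array([p[0]+c*x-q*y,p[1]+q*x+c*y,z])/1.0
def res(p):
    r=[];j=0
    for (c,u,v),x,y,z in obs:
        if x is None:
            x=p[3] if xe[j]>0 else p[3]-.205; j+=1
        else: x=x/1000
        r+=list(proj(c,W(p,x,y/1000,z/1000))-[u,v])
    return np.array(r)
R=least_squares(res,[.5,.1,-.32,.095],loss="soft_l1"); p=R.x
print(p.round(4),res(p).round(1).reshape(-1,2).tolist())
inv=lambda X:(np.array([[np.cos(p[2]),np.sin(p[2])],[-np.sin(p[2]),np.cos(p[2])]])@(X[:2]-p[:2])).round(4)
for k,(a,b) in pairs.items(): print(k,inv(tri(a,b)))
for q in [t(317,289),t(374,304)]: print("wall@46",inv(at(*q,.046)))
o=ctrl.get_obs(); w,x,y,z=o["eef_rot"]
from scipy.spatial.transform import Rotation as Ro
Rt=Ro.from_quat([x,y,z,w]).as_matrix()
tg=W(p,-.080,.033,.173+.08)
print("target",tg,"shift mm",(Rt.T@(tg-o["eef_pos"])*1000).round(0),"yaw now",np.arctan2(Rt[1,0],Rt[0,0]),"turn z",-(p[2]-np.arctan2(Rt[1,0],Rt[0,0])))
E
```

```text
bar_far(+25,72,z34) [0.6629 0.1855 0.0313]
bar_near(-100,72) [0.5468 0.2247 0.0311]
wallL [0.5805 0.1634 0.035 ]
wallR [0.5656 0.1171 0.0422]
stop+y [0.6963 0.1176 0.0589]
[ 0.6164  0.1232 -0.337   0.0934] [[0.8, -1.2], [-0.6, 0.2], [-0.3, 0.1], [-0.7, -0.8], [0.3, -1.2], [-0.8, 0.4], [-0.2, -1.3], [-1.9, -1.6], [-0.2, 0.4], [0.2, -0.8]]
bar_far(+25,72,z34) [0.0233 0.0742]
bar_near(-100,72) [-0.0993  0.0728]
wallL [-0.0472  0.0261]
wallR [-0.0459 -0.0226]
stop+y [0.0773 0.0212]
wall@46 [-0.0489  0.0221]
wall@46 [-0.0462 -0.0232]
target [0.55181581 0.18075549 0.253     ] shift mm [ 580. -589.  152.] yaw now 0.29177100584011295 turn z 0.6287256639677326
```

```bash
python3 -m pendant '[[[0.7,29,-29,0,0,0,0],[0.7,58,-58,0,0,0,0],[0.7,87,-87,0,0,0,0],[0.7,116,-116,0,0,0,0],[0.7,145,-145,0,0,0,0]]]' 
python3 -m pendant '[[[0.7,29,-29,0,0,0,0],[0.7,58,-58,0,0,0,0],[0.7,87,-87,0,0,0,0],[0.7,116,-116,0,0,0,0],[0.7,145,-145,0,0,0,0]]]' 
python3 -m pendant '[[[0.7,29,-29,0,0,0,0],[0.7,58,-58,0,0,0,0],[0.7,87,-87,0,0,0,0],[0.7,116,-116,0,0,0,0],[0.7,145,-145,0,0,0,0]]]' 
python3 -m pendant '[[[0.7,29,-29,10,0,0,0.12],[0.7,58,-58,20,0,0,0.24],[0.7,87,-87,40,0,0,0.36],[0.7,116,-116,60,0,0,0.48],[0.7,140,-145,80,0,0,0.6]]]' 

```

```text
time_s: 1.42
eef_pos: [0.263, -0.3684, 0.4046]
eef_rot: [0.0, 0.989, 0.145, 0.0]
wrist_force: [1.1, -0.5, 0.5]
opening: 0.703
grasp_force: 0.0
time_s: 1.83
eef_pos: [0.3601, -0.1876, 0.4051]
eef_rot: [0.0, 0.989, 0.145, 0.0]
wrist_force: [0.3, -0.1, -0.6]
opening: 0.701
grasp_force: 0.0
time_s: 2.25
eef_pos: [0.4574, -0.0068, 0.4051]
eef_rot: [0.0, 0.989, 0.145, 0.001]
wrist_force: [1.6, -1.4, 0.4]
opening: 0.698
grasp_force: 0.0
time_s: 2.67
eef_pos: [0.5411, 0.152, 0.3359]
eef_rot: [-0.0, 0.989, -0.145, 0.001]
wrist_force: [0.3, -0.8, 0.9]
opening: 0.703
grasp_force: 0.0
```

```bash
cat >> h.py <<'E'
from scipy.spatial.transform import Rotation as Ro
FX=np.array([.6164,.1232,-.337])
def F2W(x,y,z):
    c,q=np.cos(FX[2]),np.sin(FX[2]); return np.array([FX[0]+c*x-q*y,FX[1]+q*x+c*y,z])
def W2F(X):
    c,q=np.cos(FX[2]),np.sin(FX[2]); d=X-np.array([FX[0],FX[1],0]); return np.array([c*d[0]+q*d[1],-q*d[0]+c*d[1],d[2]])
def to(x,y,tipz):
    o=ctrl.get_obs(); w,a,b,c=o["eef_rot"]; R=Ro.from_quat([a,b,c,w]).as_matrix()
    print("t",o["time_s"],"at fixture",W2F(o["eef_pos"]).round(4),"shift",(R.T@(F2W(x,y,tipz+.173)-o["eef_pos"])*1000).round(1),"turn",np.arctan2(R[1,0],R[0,0])-FX[2],"open",o["opening"])
def snap(n):
    for c in("top","scene"): cv2.imwrite(f"pics/{c}_{n}.png",cv2.cvtColor(ctrl.camera(c),cv2.COLOR_RGB2BGR))
E
python3 -c "
from h import *
to(-.078,.033,.08)"
```

```text
t 2.6667 at fixture [-0.0806  0.0023  0.3359] shift [  3.9 -30.5  82.9] turn 0.04655304038088498 open 0.7028649239846348
```

```bash
python3 -m pendant '[[[0.7,1,-10,20,0,0,0.046],[0.7,2,-20,40,0,0,0.046],[0.7,4,-30.5,60,0,0,0.046],[0.7,4,-30.5,83,0,0,0.046],[0.7,4,-30.5,83,0,0,0.046]]]'
python3 - <<'E'
from h import *
to(-.078,.033,.08); snap(2)
a=cv2.imread("pics/top_2.png");b=cv2.imread("pics/scene_2.png")
im=np.hstack([cv2.resize(a[100:260,140:300],(400,400),interpolation=2),cv2.resize(b[90:250,200:360],(400,400),interpolation=2)])
cv2.imwrite("pics/c2.png",im)
E
```

```text
time_s: 3.08
eef_pos: [0.5505, 0.1787, 0.2482]
eef_rot: [0.001, 0.986, -0.164, -0.004]
wrist_force: [-1.6, 0.0, 0.3]
opening: 0.7
grasp_force: 0.0
t 3.0833 at fixture [-0.0805  0.0306  0.2482] shift [ 2.5 -2.4 -4.8] turn 0.0072592818076636645 open 0.7003540231116473
```

View pics/c2.png

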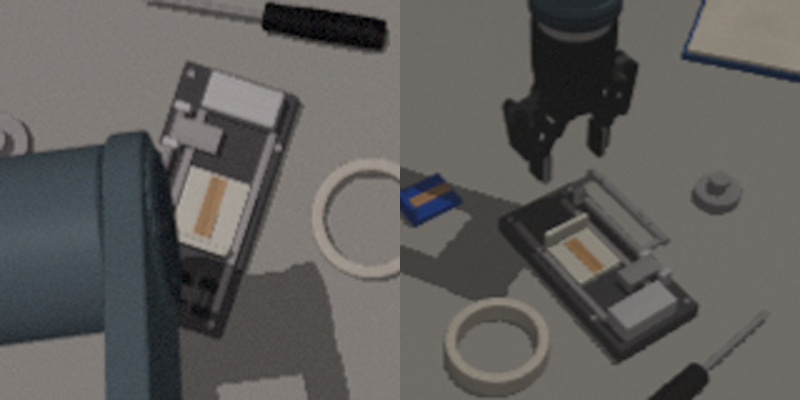

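The left panel shows the arm over the fixture's rear, with the sled untouched. The right panel shows the two tips at crop (543,178) and (600,155), behind the sled wall. Next I check these against predicted tip positions.

```bash
python3 - <<'E'
from h import *
o=ctrl.get_obs(); w,a,b,c=o["eef_rot"]; R=Ro.from_quat([a,b,c,w]).as_matrix()
print("tool z",R[:,2].round(3))
for s in(-37,37):
  for L in (.165,.173):
    X=o["eef_pos"]+R@[0,s/1000,L]; print(s,L,W2F(X).round(3),((proj("scene",X)-[200,90])*2.5+[400,0]).round())
for q in [(543,178),(600,155)]:
    u,v=200+(q[0]-400)/2.5,90+q[1]/2.5
    print([W2F(at("scene",u,v,z)).round(4).tolist() for z in (.068,.075,.08)])
E
```

```text
tool z [-0.002 -0.    -1.   ]
-37 0.165 [-0.079  0.068  0.087] [601. 144.]
-37 0.173 [-0.079  0.068  0.079] [600. 150.]
37 0.165 [-0.079 -0.006  0.087] [540. 174.]
37 0.173 [-0.079 -0.006  0.079] [540. 180.]
[[-0.089, 0.0042, 0.068], [-0.0832, 0.0001, 0.075], [-0.079, -0.0029, 0.08]]
[[-0.0831, 0.0709, 0.068], [-0.0773, 0.066, 0.075], [-0.0731, 0.0626, 0.08]]
```

```bash
python3 -m pendant '[[[0.7,4,-3,10,0,0,0.007],[0.7,4,-3,20,0,0,0.007],[0.7,4,-3,28,0,0,0.007],[0.7,4,-3,28,0,0,0.007],[0.7,4,-3,28,0,0,0.007]]]'
python3 -m pendant '[[[0.7,0,0,2,0,0,0],[0.7,0,0,4,0,0,0],[0.7,0,0,6,0,0,0],[0.7,0,0,8,0,0,0],[0.7,0,0,8,0,0,0]]]'
python3 -c "
from h import *
to(-.076,.033,.025)"
```

```text
time_s: 3.6
eef_pos: [0.557, 0.1797, 0.2244]
eef_rot: [0.0, 0.986, -0.168, -0.001]
wrist_force: [-0.4, 0.3, 0.6]
opening: 0.7
grasp_force: 0.0
time_s: 4.02
eef_pos: [0.5571, 0.1798, 0.2166]
eef_rot: [0.0, 0.986, -0.168, -0.0]
wrist_force: [0.1, 0.1, -0.3]
opening: 0.697
grasp_force: 0.0
t 4.0167 at fixture [-0.0747  0.0338  0.2166] shift [-1.3  0.8 18.6] turn -0.0007233065619750012 open 0.6966936749927926
```

Tips about 44 mm up, clear. Press on in small steps, watching force.

```bash
for i in 1 2; do :; done
python3 -m pendant '[[[0.7,0,0,2,0,0,0],[0.7,0,0,4,0,0,0],[0.7,0,0,6,0,0,0],[0.7,0,0,6,0,0,0]]]'
python3 -m pendant '[[[0.7,0,0,2,0,0,0],[0.7,0,0,4,0,0,0],[0.7,0,0,6,0,0,0],[0.7,0,0,6,0,0,0]]]'
python3 -m pendant '[[[0.7,0,0,2,0,0,0],[0.7,0,0,4,0,0,0],[0.7,0,0,4,0,0,0],[0.7,0,0,4,0,0,0]]]'
python3 - <<'E'
from h import *
to(-.076,.033,.025); snap(3)
a=cv2.imread("pics/top_3.png");b=cv2.imread("pics/scene_3.png")
cv2.imwrite("pics/c3.png",np.hstack([cv2.resize(a[100:260,140:300],(400,400),interpolation=2),cv2.resize(b[120:240,230:350],(400,400),interpolation=2)]))
E
```

```text
time_s: 4.35
eef_pos: [0.5571, 0.1798, 0.2104]
eef_rot: [0.0, 0.986, -0.168, -0.0]
wrist_force: [-0.0, -0.3, -0.8]
opening: 0.697
grasp_force: 0.0
time_s: 4.68
eef_pos: [0.5573, 0.1798, 0.2048]
eef_rot: [0.0, 0.986, -0.168, 0.0]
wrist_force: [-0.4, -0.1, 1.5]
opening: 0.696
grasp_force: 1.0
time_s: 5.02
eef_pos: [0.5575, 0.1798, 0.2011]
eef_rot: [0.0, 0.986, -0.168, 0.0]
wrist_force: [-0.6, -1.3, 3.3]
opening: 0.699
grasp_force: 1.6
t 5.0167 at fixture [-0.0743  0.0339  0.2011] shift [-1.7  0.9  3.1] turn -0.0007260435833658652 open 0.6989689324339946
```

View pics/c3.png

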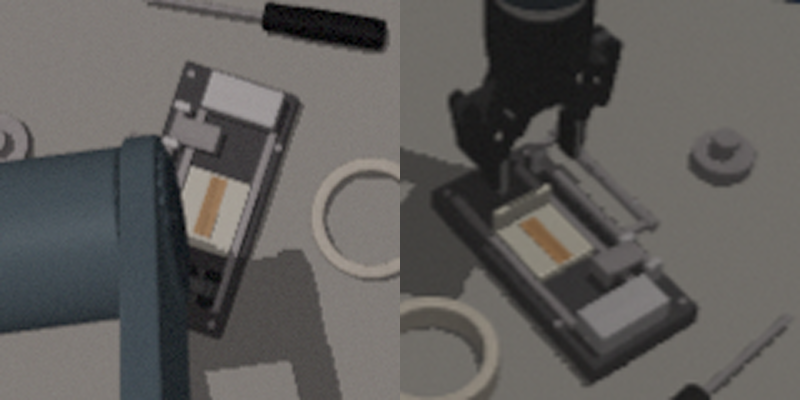

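Contact started near TCP z≈0.206 (bar top 39 mm), and the force is now 3.3 N. In the crop, the right tip is on the bar and the left tip is behind the sled wall. I need about 8–9 mm more.

```bash

python3 -m pendant '[[[0.7,0,0,2,0,0,0],[0.7,0,0,4,0,0,0],[0.7,0,0,6,0,0,0],[0.7,0,0,6,0,0,0]]]'
python3 -m pendant '[[[0.7,0,0,1,0,0,0],[0.7,0,0,2,0,0,0],[0.7,0,0,3,0,0,0],[0.7,0,0,3,0,0,0],[0.7,0,0,3,0,0,0]]]'
python3 - <<'E'
from h import *
to(-.01,.033,.025); snap(4)
a=cv2.imread("pics/top_4.png");b=cv2.imread("pics/scene_4.png")
cv2.imwrite("pics/c4.png",np.hstack([cv2.resize(a[100:260,140:300],(400,400),interpolation=2),cv2.resize(b[120:240,230:350],(400,400),interpolation=2)]))
E
```

```text
time_s: 5.45
eef_pos: [0.5573, 0.1793, 0.1948]
eef_rot: [0.001, 0.986, -0.168, -0.0]
wrist_force: [-1.5, -4.2, 7.0]
opening: 0.703
grasp_force: 4.1
time_s: 5.87
eef_pos: [0.5574, 0.1788, 0.1923]
eef_rot: [0.001, 0.986, -0.168, -0.0]
wrist_force: [-2.6, -8.0, 10.2]
opening: 0.705
grasp_force: 6.4
t 5.8667 at fixture [-0.0741  0.033   0.1923] shift [64.1 -0.  -5.7] turn -0.0006382696072625427 open 0.7045142716408579
```

View pics/c4.png

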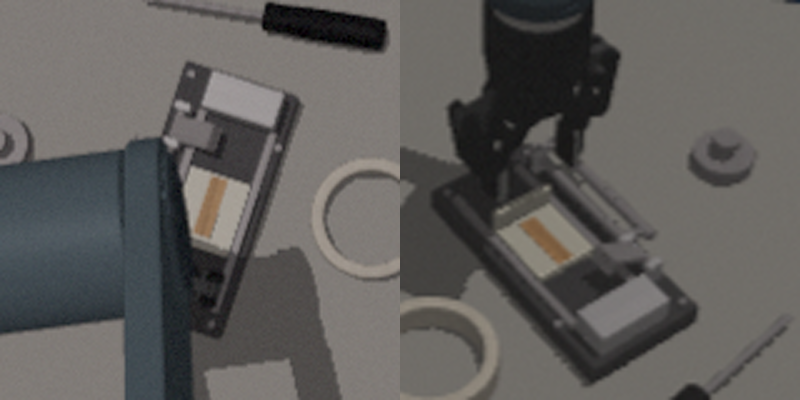

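The jaw is visibly lifted, but an 8 N sideways force shows the tip bears on the bar's inner shoulder. I'll raise it, shift 5 mm toward the bar, and press again.

```bash

python3 -m pendant '[[[0.7,0,0,-6,0,0,0],[0.7,0,0,-12,0,0,0],[0.7,0,0,-19,0,0,0],[0.7,0,-5,-19,0,0,0],[0.7,0,-5,-19,0,0,0]]]'
python3 -m pendant '[[[0.7,0,0,4,0,0,0],[0.7,0,0,7,0,0,0],[0.7,0,0,10,0,0,0],[0.7,0,0,12,0,0,0],[0.7,0,0,12,0,0,0]]]'
python3 -m pendant '[[[0.7,0,0,2,0,0,0],[0.7,0,0,4,0,0,0],[0.7,0,0,6,0,0,0],[0.7,0,0,6,0,0,0]]]'
python3 -c "
from h import *
to(-.01,.038,.025)"
```

```text
time_s: 6.38
eef_pos: [0.5591, 0.1855, 0.2111]
eef_rot: [-0.0, 0.986, -0.168, 0.0]
wrist_force: [-1.0, 0.4, -0.8]
opening: 0.702
grasp_force: 0.0
time_s: 6.8
eef_pos: [0.559, 0.1849, 0.1986]
eef_rot: [-0.0, 0.986, -0.168, 0.0]
wrist_force: [0.6, 4.3, 3.3]
opening: 0.699
grasp_force: 2.1
time_s: 7.13
eef_pos: [0.5589, 0.1843, 0.1929]
eef_rot: [0.0, 0.986, -0.168, -0.0]
wrist_force: [-1.2, 0.6, 6.4]
opening: 0.702
grasp_force: 3.3
t 7.1333 at fixture [-0.0744  0.0386  0.1929] shift [64.4  0.6 -5.1] turn -0.0005859850033215208 open 0.7021646071856116
```

Now a clean 6.4 N downward press with no side load. Pushing along +x.

```bash

python3 -m pendant '[[[0.7,5,0,0,0,0,0],[0.7,10,0,0,0,0,0],[0.7,15,0,0,0,0,0],[0.7,19,0,0,0,0,0],[0.7,23,0,0,0,0,0]]]'
python3 -m pendant '[[[0.7,4,0,0,0,0,0],[0.7,8,0,0,0,0,0],[0.7,12,0,0,0,0,0],[0.7,16,0,0,0,0,0],[0.7,16,0,0,0,0,0]]]'
python3 - <<'E'
from h import *
to(-.01,.038,.025); snap(5)
a=cv2.imread("pics/top_5.png");b=cv2.imread("pics/scene_5.png")
cv2.imwrite("pics/c5.png",np.hstack([cv2.resize(a[100:260,140:300],(400,400),interpolation=2),cv2.resize(b[120:240,230:350],(400,400),interpolation=2)]))
E
```

```text
time_s: 7.55
eef_pos: [0.5797, 0.1769, 0.1926]
eef_rot: [0.0, 0.986, -0.168, -0.002]
wrist_force: [-5.5, 1.5, 8.0]
opening: 0.698
grasp_force: 4.1
time_s: 7.97
eef_pos: [0.5953, 0.1715, 0.1928]
eef_rot: [0.0, 0.986, -0.168, -0.001]
wrist_force: [-3.0, 2.2, 6.8]
opening: 0.703
grasp_force: 3.5
t 7.9667 at fixture [-0.0359  0.0386  0.1928] shift [25.9  0.6 -5.3] turn -0.0005323331061612979 open 0.7032791118592533
```

View pics/c5.png

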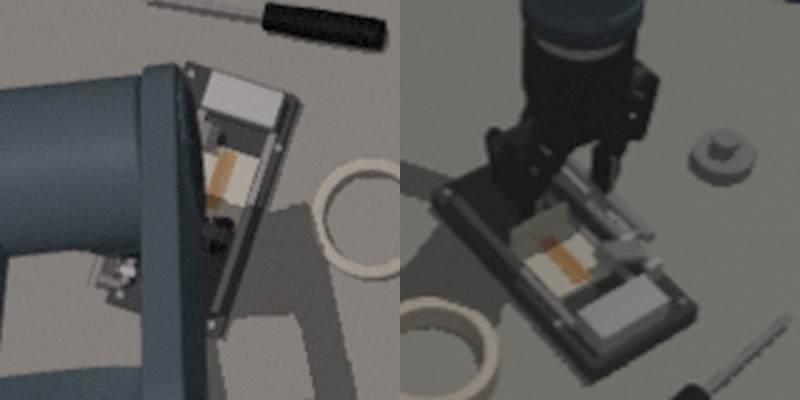

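The sled is sliding under the lifted jaw, and its front edge is now near the stop. I'll carry on to the stop.

```bash

python3 -m pendant '[[[0.7,5,0,0,0,0,0],[0.7,10,0,0,0,0,0],[0.7,15,0,0,0,0,0],[0.7,19,0,0,0,0,0],[0.7,19,0,0,0,0,0]]]'
python3 -m pendant '[[[0.7,1.5,0,0,0,0,0],[0.7,3,0,0,0,0,0],[0.7,4,0,0,0,0,0],[0.7,4,0,0,0,0,0]]]'
python3 -c "
from h import *
to(-.01,.038,.025)"
```

```text
time_s: 8.48
eef_pos: [0.6133, 0.1651, 0.1927]
eef_rot: [0.0, 0.986, -0.168, -0.001]
wrist_force: [-3.3, 1.4, 7.0]
opening: 0.699
grasp_force: 3.4
time_s: 8.82
eef_pos: [0.6165, 0.164, 0.1926]
eef_rot: [0.0, 0.986, -0.168, -0.002]
wrist_force: [-5.0, 1.3, 7.5]
opening: 0.701
grasp_force: 3.5
t 8.8167 at fixture [-0.0134  0.0386  0.1926] shift [ 3.4  0.6 -5.4] turn -0.00032371502558392606 open 0.7008768283569863
```

```bash

python3 -m pendant '[[[0.7,1,0,0,0,0,0],[0.7,2,0,0,0,0,0],[0.7,2,0,0,0,0,0]]]'
python3 -m pendant '[[[0.7,1,0,0,0,0,0],[0.7,2,0,0,0,0,0],[0.7,2,0,0,0,0,0]]]'
python3 -m pendant '[[[0.7,1,0,0,0,0,0],[0.7,2,0,0,0,0,0],[0.7,2,0,0,0,0,0]]]'
python3 -c "
from h import *
to(-.01,.038,.025)"
```

```text
time_s: 9.07
eef_pos: [0.6181, 0.1635, 0.1926]
eef_rot: [0.0, 0.986, -0.168, -0.002]
wrist_force: [-7.5, 2.4, 8.4]
opening: 0.7
grasp_force: 4.6
time_s: 9.32
eef_pos: [0.6188, 0.1634, 0.1924]
eef_rot: [0.001, 0.986, -0.168, -0.004]
wrist_force: [-12.8, 3.7, 13.7]
opening: 0.698
grasp_force: 7.8
time_s: 9.57
eef_pos: [0.6195, 0.1632, 0.1923]
eef_rot: [0.001, 0.986, -0.168, -0.006]
wrist_force: [-19.6, 5.3, 19.2]
opening: 0.698
grasp_force: 11.5
t 9.5667 at fixture [-0.0104  0.0388  0.1923] shift [ 0.3  0.8 -5.7] turn -0.00043000374667501173 open 0.698195894699627
```

Force climbs with almost no motion at x≈-10.4 mm (expected -11), so the sled is at the stop. I'll back off the wall while still holding the bar, and check before releasing.

```bash

python3 -m pendant '[[[0.7,-4,0,0,0,0,0],[0.7,-8,0,0,0,0,0],[0.7,-12,0,0,0,0,0],[0.7,-12,0,0,0,0,0]]]'
python3 - <<'E'
from h import *
to(-.01,.038,.025); snap(6)
a=cv2.imread("pics/top_6.png");b=cv2.imread("pics/scene_6.png")
cv2.imwrite("pics/c6.png",np.hstack([cv2.resize(a[100:220,170:290],(400,400),interpolation=2),cv2.resize(b[130:230,240:340],(400,400),interpolation=2)]))
for y in(.025,-.025):
    for x,z in((0,.046),(.06,.028)):
        X=F2W(x,y,z); print(x,y,((proj("top",X)-[170,100])*400/120).round(),((proj("scene",X)-[240,130])*4+[400,0]).round())
E
```

```text
time_s: 9.9
eef_pos: [0.6126, 0.1656, 0.1942]
eef_rot: [0.0, 0.986, -0.168, 0.002]
wrist_force: [1.6, -0.2, 6.3]
opening: 0.699
grasp_force: 3.1
t 9.9 at fixture [-0.0176  0.0388  0.1942] shift [ 7.6  0.8 -3.8] turn -0.0008739677290972026 open 0.6988170241324935
0 0.025 [145. 237.] [581. 221.]
0.06 0.025 [180. 145.] [642. 304.]
0 -0.025 [227. 264.] [515. 258.]
0.06 -0.025 [260. 171.] [575. 342.]
```

View pics/c6.png

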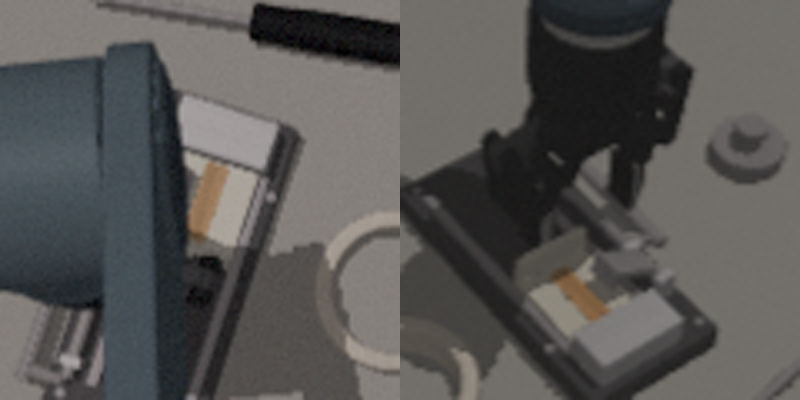

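The sled's front edge lies against the stop in the top view, the wall corners match the home prediction at (515,258) and (581,221), and a gap separates the fingertip from the wall. Now I release the bar by rising straight up.

```bash

python3 -m pendant '[[[0.7,0,0,-3,0,0,0],[0.7,0,0,-6,0,0,0],[0.7,0,0,-9,0,0,0],[0.7,0,0,-13,0,0,0],[0.7,0,0,-18,0,0,0]]]'
python3 -m pendant '[[[0.7,0,0,-20,0,0,0],[0.7,0,0,-45,0,0,0],[0.7,0,0,-80,0,0,0],[0.7,0,0,-120,0,0,0],[0.7,0,0,-150,0,0,0]]]'
python3 -m pendant '[[[0.7,-40,0,0,0,0,0],[0.7,-80,0,0,0,0,0],[0.7,-120,0,0,0,0,0],[0.7,-150,0,0,0,0,0],[0.7,-150,0,0,0,0,0]]]'
python3 - <<'E'
from h import *
to(-.01,.038,.025); snap(7)
a=cv2.imread("pics/top_7.png");b=cv2.imread("pics/scene_7.png")
cv2.imwrite("pics/c7.png",np.hstack([cv2.resize(a[100:220,170:290],(400,400),interpolation=2),cv2.resize(b[130:230,240:340],(400,400),interpolation=2)]))
E
```

```text
time_s: 10.42
eef_pos: [0.6107, 0.1658, 0.21]
eef_rot: [0.001, 0.986, -0.168, -0.002]
wrist_force: [-0.5, -1.0, -0.5]
opening: 0.699
grasp_force: 0.0
time_s: 10.83
eef_pos: [0.6113, 0.166, 0.3632]
eef_rot: [0.0, 0.986, -0.168, -0.0]
wrist_force: [-0.1, -0.5, 1.1]
opening: 0.698
grasp_force: 0.0
time_s: 11.25
eef_pos: [0.4649, 0.2172, 0.3595]
eef_rot: [0.001, 0.986, -0.166, -0.003]
wrist_force: [0.7, 0.7, -0.2]
opening: 0.699
grasp_force: 0.0
t 11.25 at fixture [-0.1741  0.0386  0.3595] shift [165.1   0.6 160.5] turn 0.0025756237487769007 open 0.6994748512614226
```

View pics/c7.png

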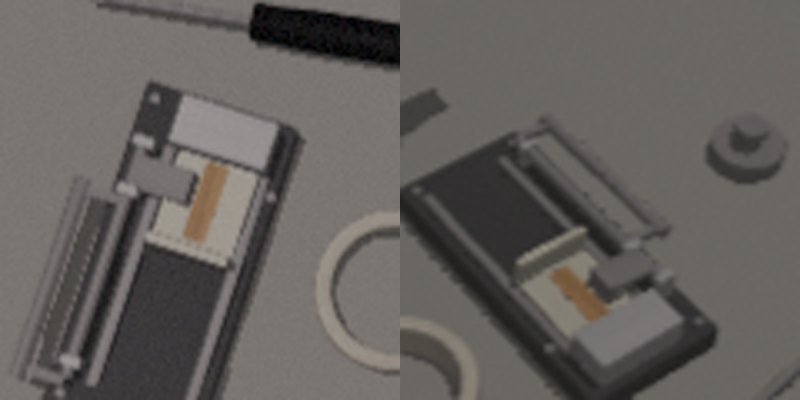

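The sled sits against the stop with its wall rear corners at (145,238) and (228,265), as predicted for home. The jaw rests on its plate, the bar is back up, and the arm is clear.

```bash
python3 -m pendant '[[[0.7,0,0,0,0,0,0],[0.7,0,0,0,0,0,0],[0.7,0,0,0,0,0,0]]]'; python3 -c "
from bench import ctrl
print(ctrl.hand_in())"
```

```text
time_s: 11.6
eef_pos: [0.4712, 0.2152, 0.3608]
eef_rot: [0.0, 0.986, -0.169, -0.0]
wrist_force: [0.1, 0.7, -0.3]
opening: 0.706
grasp_force: 0.0
the job is handed in; nothing more can be done
None
```

The job is handed in at 11.6 s: the last pictures show the sled home against the end stop, the jaw clamped on it and the bar back up, with the arm clear; I never touched the tape roll, weight or screwdriver. I pressed the bar twice, because the first press bore on its inner edge and I let it up and re-seated the finger before touching the sled.

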